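# Lock a rod rest into the bench rail of a bead-making bench

### The job

Take the rod rest out of its wooden block, drop its T-foot into the slot of the bench rail and lock it there with a quarter turn, so that it stands with its collar pressed lightly against the yellow sprung nose of the red end stop. The foot has to be pushed down gently against the sprung strip in the slot before it will turn; do not bottom the sprung nose or force anything, let go when it is locked, and leave the brick, the jar and the marver where they are.

Things in the scene. Friction and masses are not known exactly. Their poses are not given: they have to be found in the camera images.
- rest: rod rest, 77 mm tall, 0.11-0.22 kg, upright in the block. Origin: centre of the foot's underside; z up its axis, y along the foot. From below: brass T-foot 14 (x) x 30 (y) x 6 mm; neck 12 mm in diameter (z 6-14); brass collar 32 mm in diameter (z 14-22); dark steel head 20 (x) x 24 (y) mm (z 22-77), a V notch for glass rods in its top 12 mm
- grip (a point): where to grip the rest: inside its head, on the axis, 50 mm above the foot's underside; grip the two flat faces 20 mm apart (closing along the rest's x)
- collar (a point): centre of the collar's underside on the rest, 14 mm above the foot's underside; the collar's radius is 16 mm
- block: fixed wooden block 80 x 80 x 22 mm with a pocket 21 x 37 mm, 18 mm deep, in its top. The rest's foot hangs loosely in it, its underside 8 mm above the bench, the collar lying on the block. Origin: centre of the block's underside
- rail: fixed aluminium T-slot rail, 300 mm long (y), 48 mm wide (x), 28 mm high. Origin: centre of its underside, z up, y along the slot towards the stop
- slot (a point): middle of the slot's mouth, on the rail's top. The slot is 16 mm wide (x), open along the whole top between lips 5 mm thick (rail z 23-28); below them the channel is 36 mm wide. Turned 90 degrees either way and let go, the foot is held up under the lips: rest origin at rail z 17, collar underside 3 mm above the rail
- strip_top (a point): top of the sprung dark steel strip in the slot, at rail z 19 when free; runs the whole length. It takes about 9 N before it sinks, then 1.5 N per mm. A foot laid on it is still 2 mm too high to turn; pressed 2 mm down (12 N) it passes under the lips; at 5 mm (16.5 N) the collar lands hard on the rail. 3 to 4 mm is right
- stop: fixed red end stop on the rail, 48 (x) x 34 (y) mm, 12 mm high over the rail. Origin: on the rail's top, mid-width, at the stop's face towards the free slot; axes as the rail's
- screw_foot (a point): middle of the stop's face, 7 mm over the rail. A screw stands out along -y and carries the yellow sprung nose, 14 wide, 8 mm high. Its setting is not measured: the nose's front is 23 to 59 mm out from this face, find it by sight or feel. The nose yields along +y: 1.5 N to start, 0.75 N per mm, hard after 4 mm (4.5 N). Stop when it is pressed in 1 to 2 mm
- brick: loose brick piece 60 x 110 x 45 mm, bystander. Origin: centre of its underside
- jar: loose closed amber jar, 60 mm in diameter, 85 mm tall, bystander. Origin: centre of its underside
- marver: loose flat steel marver plate 75 x 55 x 10 mm with a round wooden handle 90 mm long towards -x, bystander. Origin: underside, where plate and handle meet
There are look-alikes about, which are no part of the job. Leave any purple look-alike of the rest alone.

How it is judged:
By the outcome, as a careful person would: the job done as asked, in the order asked, and still so for the second after the job is handed in, with the robot touching nothing.
It also fails if it takes over 64 s, if anything falls off the work surface, if the arm or the gripper's body presses on something with over 40 N, if the wrist force passes 120 N, or if a joint passes its speed limit or range.

### The arm

A 6-joint arm with a two-finger parallel gripper is mounted at the origin on the work surface. World frame = base frame: x ahead of the robot, y to its left, z up, the work surface at z = 0. Lengths are in mm, angles in rad, forces in N, time in s.
With the tool pointing down it reaches from about 275 to 750 mm from the base axis. Payload 10.2 kg.
Tool frame: the origin (TCP) lies between the finger pads; the fingertips stand 8 mm ahead of it and the grasp point (between the pads) lies 11 mm behind it; z points along the fingers, x is the direction in which the jaws open and shut, and the axes are right-handed (so a half turn about z gives the same grasp; the last joint's range is limited). The gripper opens to 85 mm and grips with 20 to 120 N. Pads are 22 mm wide; open, the fingers measure 114 mm over their backs; the gripper's body (76 mm by 85 mm) begins 54 mm behind the grasp point. The pads swing forward as they close: fully open they stand 13 mm farther back than shut.
Start: joints at [1.099, 0.313, 1.498, -0, 1.331, -0.223], TCP at [129.289, 508.837, 239.294] pointing down, gripper open.
Joint ranges: [-2.94, 2.94], [-0.97, 2.17], [0.19, 2.56], [-1.23, 4.37], [0.02, 3.11], [-2.88, 2.88]. Speed limits (rad/s): [2.39, 2.39, 3.01, 3.14, 3.14, 3.14].

### API

Orientations are given as a unit quaternion [w, x, y, z].
In Python, from rig import sense, eyes, ctrl gives the robot as it stands.
- The arm moves only by the tool move_arm, never from a script. Its argument "rows" is a list that holds one entry, the list of rows, each a list of 5 numbers: the shift along the tool's x, y, z in mm, then the turn about the tool's z in units of 6 degrees (1.0 is 6 degrees), then the gripper command: -1 is shut, 1 is fully open, values between are in proportion. In form: [[[dx, dy, dz, roll, jaw], ...]]. A call has 1 to 12 rows; each row is the pose to reach, as a shift and turn from the pose measured when the call began, along the tool's axes at that moment; what a row does not reach only later rows make up. A row lasts 1/8 s, in which the tool goes at most 62.5 mm and 10.7 degrees, less where a joint would pass 70% of its speed; a pose out of reach is approached as far as the arm can. A call with a gripper value outside its range is refused whole. The fingers move at their own pace and stop on an object; "squeeze" is the grip in N (left out, the last holds). Time passes only in rows, so rows that repeat a pose let the fingers close. It gives the time, the measured TCP pose, the force and the opening at its end, in the units of the state.
- sense(): the state, without advancing time (a new reading comes with each control period).
- eyes.capture(name): name is "side" or "top" or "wrist"; returns a dict with "color" (480x640x3 uint8, blue, green, red), "vertical_fov" (degrees; the focal length in pixels is half the picture's height over the tangent of half this angle, whatever the lens; pixels are square), "cx", "cy" (the principal point, pixels), "xyz" and "attitude" of the camera in the world. Camera axes: x right, y down, z forward; pixel columns grow to the right and rows downward; lengths in mm; the calibration is good to about 2 mm. A picture is of the moment at which its call begins. There is no depth.
- ctrl.finish_job(): hands the job in, once; it reports no verdict.
The state is a dict: "time_s": time; "joints": joint angles; "dq": joint speeds; "tau": joint torques, N m; "eef_pos": TCP position; "ee_rot": TCP orientation; "force": force on the tool from outside, world axes, zero at the start; "wrist_torque": the same for the moment, N m; "grip_width": opening from 0.0 (shut) to 1.0 (fully open).
Only numpy, scipy, OpenCV 4.12 (cv2) and the standard library are available. Lean on these libraries where they do the work, as an engineer would, in place of code of your own. Each camera call takes 0.05 s, during which the arm holds its last target. There are 200 camera calls.

## Working session

There is one attempt and no reset: what is moved stays moved. The work goes in short steps, Python scripts to look and compute and a tool call to move; the robot and the scene stay as the last step left them, time stands still between calls to the robot, and variables do not carry over. Pictures are saved under pics/ and viewed, about 8 in all and at most 12, crops included, and the job is handed in when it is done.

Besides the shell and the picture viewer there is one more tool, called after "Request:" as name(argument=value, ...), one argument or row to a line, values as JSON. move_arm: Moves the arm, as the interface text tells. Its arguments: {"type":"object","properties":{"rows":{"type":"array","items":{"type":"array","items":{"type":"array","items":{"type":"number"}}}},"squeeze":{"type":"number"}},"required":["rows"]}

```bash
ls; mkdir -p pics; cat > h.py <<'E'
import numpy as np, cv2
from rig import sense, eyes, ctrl
from scipy.spatial.transform import Rotation as R
def cam(n):
    c=eyes.capture(n); c['f']=240/np.tan(np.radians(c['vertical_fov'])/2)
    a=np.array(c['attitude'],float)
    c['R']=a if a.shape==(3,3) else R.from_quat(np.roll(a,-1)).as_matrix()
    return c
def ray(c,u,v):
    return c['R']@np.array([(u-c['cx'])/c['f'],(v-c['cy'])/c['f'],1.])
def at_z(c,u,v,z):
    d=ray(c,u,v); p=np.array(c['xyz']); return p+d*(z-p[2])/d[2]
def proj(c,p):
    q=c['R'].T@(np.array(p)-c['xyz']); return q[:2]/q[2]*c['f']+[c['cx'],c['cy']]
E
python3 - <<'E'
from h import *
import pickle
for n in ['top','side','wrist']:
    c=cam(n); cv2.imwrite(f'pics/{n}0.png',c['color']); pickle.dump(c,open(n+'0.pkl','wb'))
    print(n,c['xyz'],c['attitude'],c['vertical_fov'],c['cx'],c['cy'],c['f'])
print(sense())
E
```

```text
pics
top [530.24815302 -18.4639563  948.27007393] [ 0.01789645 -0.69755393  0.71588375 -0.02467153] 56.74333867405312 324.68887991462685 236.99379262510743 444.3957815605644
side [279.97696697 559.03052409 689.99510224] [ 0.09798221 -0.20243115  0.89452612 -0.38632128] 54.4473879785168 313.48543306623066 233.1056314428494 466.5148596657503
wrist [ 63.37644866 526.03463728 373.43803167] [0.1087069  0.78207615 0.60782647 0.08418246] 70.24776049151731 315.6097276474995 240.3096140051018 341.1830971960465
{'time_s': 0.15, 'joints': array([ 1.09857075e+00,  3.13357285e-01,  1.49823729e+00, -5.90106408e-06,
        1.33099291e+00, -2.23418106e-01]), 'dq': array([ 0.00179296, -0.00091007, -0.00278135, -0.00136323, -0.00143493,
        0.00059653]), 'tau': array([ 4.76353046e-05, -4.12377977e+01, -2.59798354e+01, -2.17505517e-04,
        3.29943403e-03, -6.75690944e-05]), 'eef_pos': array([129.22123516, 508.66819392, 238.85772256]), 'ee_rot': array([ 2.13373045e-04,  7.89381613e-01,  6.13902616e-01, -4.49334852e-04]), 'force': array([ 0.41408174, -0.08554159, -1.04767436]), 'wrist_torque': array([ 0.08990505, -0.00166274, -0.01517571]), 'grip_width': 0.9998732182102874}
```

View pics/top0.png

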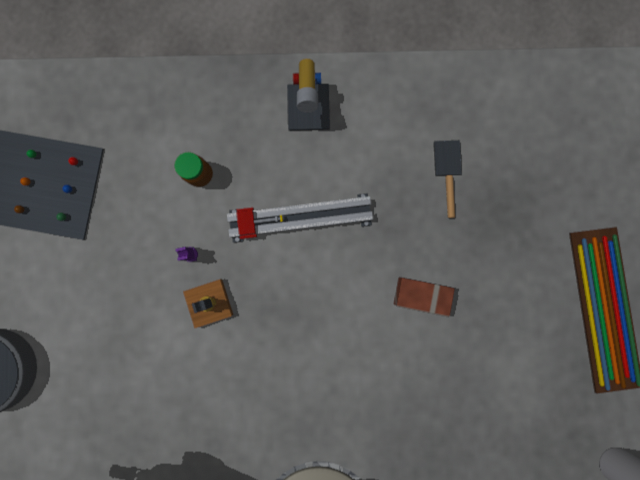

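View pics/side0.png

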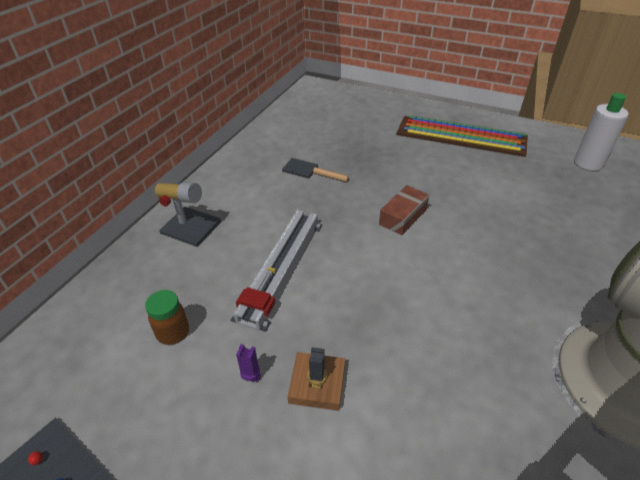

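The top view has the dark rest in the wooden block at (205,305) and the purple look-alike at (187,254). The rail runs from (228,225) to (373,210), with the stop at (246,223) and the yellow nose near (281,218). The rest in the block fits the description: brass collar, dark head, upright in wood. I'll confirm it in one crop.

```bash
python3 - <<'E'
from h import *
import pickle
c=pickle.load(open('top0.pkl','rb'));s=pickle.load(open('side0.pkl','rb'))
a=cv2.resize(c['color'][272:334,176:242],None,fx=6,fy=6,interpolation=cv2.INTER_CUBIC)
b=cv2.resize(s['color'][335:415,230:296+60],None,fx=3,fy=3,interpolation=cv2.INTER_CUBIC)
d=cv2.resize(c['color'][190:246,222:380],None,fx=5,fy=4*5/4,interpolation=cv2.INTER_CUBIC)
W=np.zeros((600,800,3),np.uint8);W[:280,:790]=d[:280,:790]
a=cv2.resize(a,None,fx=.84,fy=.84);W[284:284+a.shape[0],:a.shape[1]]=a
W[284:284+b.shape[0],400:400+b.shape[1]]=b
cv2.imwrite('pics/crop1.png',W);print(a.shape,b.shape)
for u,v,z in [(205,305,70),(228,210,28),(228,240,28),(372,196,28),(372,222,28),(281,218,35)]: print(u,v,at_z(c,u,v,z))
E
```

```text
(312, 333, 3) (240, 378, 3)
205 305 [455.790167   210.11158424  70.        ]
228 210 [646.94963628 171.4081722   28.        ]
228 240 [584.51201209 172.22661394  28.        ]
372 196 [ 668.80415157 -129.02950997   28.        ]
372 222 [ 614.32631276 -127.25150636   28.        ]
281 218 [626.73007617  61.11187363  35.        ]
```

View pics/crop1.png

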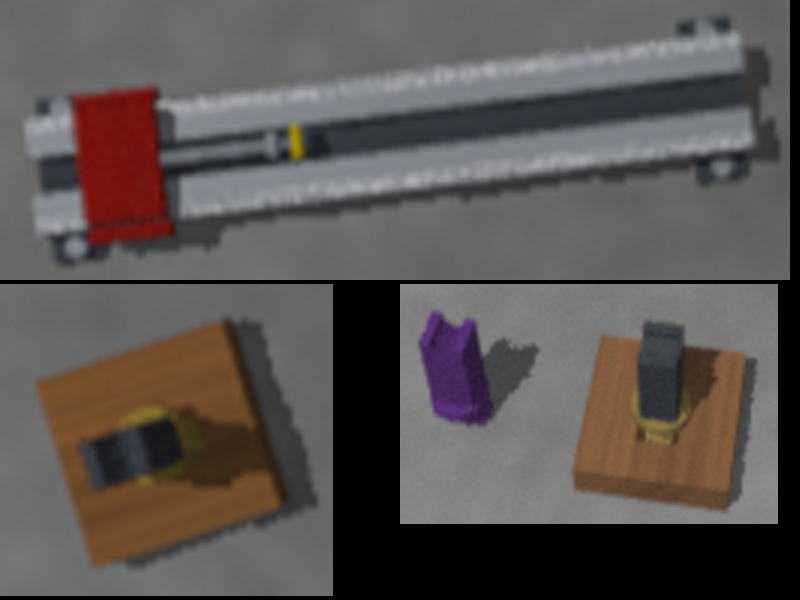

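The crop confirms it: the dark-headed brass-collar rest stands in the block, and the purple one is a look-alike. Next I compute poses from the corners and plan a wrist look above the rest.

```bash
cat >> h.py <<'E'
def tool():
    s=sense(); return np.array(s['eef_pos']),R.from_quat(np.roll(s['ee_rot'],-1)).as_matrix()
def delta(target,yaw=None):
    """shift in tool axes to the world target; roll units to set tool x axis at world yaw (rad, mod pi)"""
    p,M=tool(); d=M.T@(np.array(target)-p); r=0
    if yaw is not None:
        cur=np.arctan2(M[1,0],M[0,0]); a=cur-yaw; a=(a+np.pi/2)%np.pi-np.pi/2; r=np.degrees(a)/6
    return np.round(d,1),round(r,2)
E
python3 - <<'E'
from h import *
import pickle
c=pickle.load(open('top0.pkl','rb'));w=pickle.load(open('wrist0.pkl','rb'))
m=lambda x,y,z:at_z(c,222+x/5-.4,190+y/5-.4,z)
b=lambda x,y,z:at_z(c,176+x/5.04-.4,272+(y-284)/5.04-.4,z)
B=[b(*q,22) for q in [(38,382),(228,320),(285,505),(95,565)]]
print('block',np.mean(B,0),[np.round(q[:2]) for q in B]); 
for i in range(4): e=B[(i+1)%4]-B[i]; print(np.linalg.norm(e),np.degrees(np.arctan2(e[1],e[0])))
Rl=[m(*q,28) for q in [(25,120),(38,235),(752,145),(740,35)]]
print('rail',np.mean(Rl,0),[np.round(q[:2]) for q in Rl])
for i in (0,3),(1,2): e=Rl[i[0]]-Rl[i[1]]; print(np.linalg.norm(e),np.degrees(np.arctan2(e[1],e[0])))
print('stop face',m(158,90,40),m(170,232,40),'nose',m(303,140,39))
p,M=tool(); print('cam in tool',M.T@(np.array(w['xyz'])-p), '\n',M.T@w['R'])
print(delta([440,215,230],None))
E
```

```text
block [455.47274094 217.10204165  22.        ] [array([482., 267.]), array([505., 189.]), array([429., 167.]), array([407., 245.])]
81.45089123558402 -73.39735033705833
79.25160075757893 -163.61608375298306
80.83592295115179 105.92118827754729
78.29025044009427 16.835472970239874
rail [630.02453176  23.15152306  28.        ] [array([640., 174.]), array([591., 170.]), array([ 621., -127.]), array([ 668., -124.])]
299.70846239164524 95.39210687174719
298.6414244650195 95.75173099668868
stop face [649.08446637 117.24723278  40.        ] [590.54699652 113.31208435  40.        ] nose [627.07012957  58.2851544   39.        ]
cam in tool [   0.48688026  -68.12257995 -134.56621386] 
 [[ 9.99999635e-01 -8.03940068e-04  2.87603921e-04]
 [ 6.95103810e-04  9.62133678e-01  2.72577151e-01]
 [-4.95849111e-04 -2.72576852e-01  9.62133886e-01]]
(array([-208.1,  373.5,    9. ]), 0)
```

```bash
python3 -c "
from h import *
print(delta([455,217,215]))"
```

```text
(array([-202.4,  387.6,   24. ]), 0)
```

Request:
move_arm(
  rows=[
    [[-20,39,2,0,1],[-40,78,5,0,1],[-61,116,7,0,1],[-81,155,10,0,1],[-101,194,12,0,1],[-121,233,14,0,1],[-142,271,17,0,1],[-162,310,19,0,1],[-182,349,22,0,1],[-202,388,24,0,1],[-202,388,24,0,1]],
  ],
)

```text
time_s: 1.52
eef_pos: [456.9, 215.6, 214.4]
ee_rot: [0.0, 0.79, 0.613, -0.001]
force: [-0.9, 0.0, -0.4]
grip_width: 1.002
```

```bash
python3 - <<'E'
from h import *
import pickle
c=cam('wrist'); pickle.dump(c,open('w1.pkl','wb')); cv2.imwrite('pics/w1.png',c['color']); print(tool(),sense()['force'],sense()['time_s'])
print(proj(c,[455,217,22]))
E
```

```text
(array([455.81603118, 216.65110018, 214.51518754]), array([[ 2.48105686e-01,  9.68731800e-01, -1.50624564e-03],
       [ 9.68732109e-01, -2.48107239e-01, -9.48049789e-04],
       [-1.29211643e-03, -1.22393197e-03, -9.99998416e-01]])) [0.01239226 0.22181166 0.24505135] 1.575
[316.15675076 214.11147876]
```

View pics/w1.png

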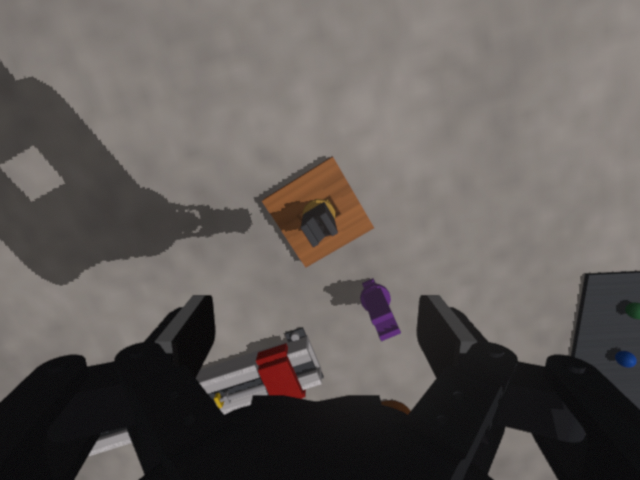

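The wrist view shows the block centre at about (316,212), the rest's head at (320,225) and the purple look-alike at (378,305). I need the head's yaw, so I enlarge.

```bash
python3 - <<'E'
from h import *
import pickle
c=pickle.load(open('w1.pkl','rb'))
cv2.imwrite('pics/w1c.png',cv2.resize(c['color'][180:255,275:365],None,fx=8,fy=8,interpolation=cv2.INTER_CUBIC))
E
```

```text
(no output)
```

View pics/w1c.png

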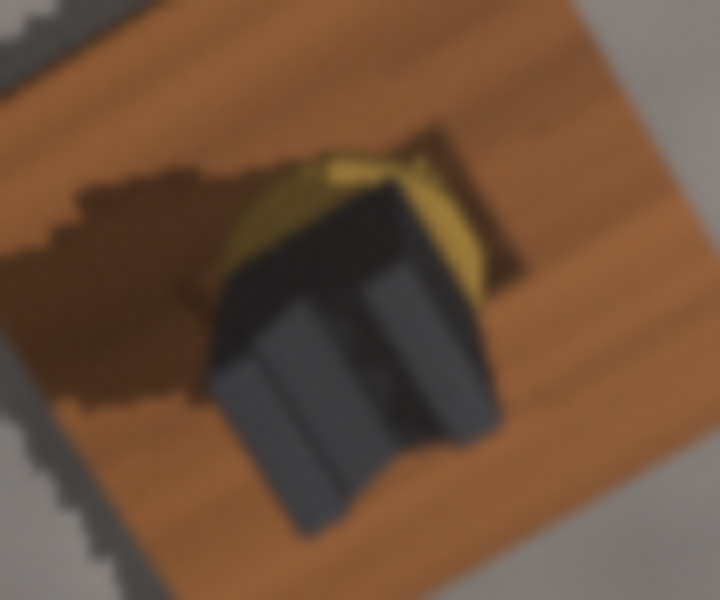

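```bash
python3 - <<'E'
from h import *
import pickle
c=pickle.load(open('w1.pkl','rb'))
g=lambda x,y,z:at_z(c,275+x/8-.44,180+y/8-.44,z)
P=[g(210,380,85),g(310,535,85),g(500,420,85),g(400,265,85)]
ctr=np.mean(P,0);print(ctr,[np.round(p[:2],1) for p in P])
for i in range(4): e=P[(i+1)%4]-P[i]; print(round(np.linalg.norm(e),1),np.degrees(np.arctan2(e[1],e[0])))
# collar outer edge check
for q in [(490,270),(340,155)]: 
    x=g(*q,30); print(x, np.linalg.norm(x[:2]-ctr[:2]))
A,B=g(440,125,22),g(520,270,22); print(A,B,np.linalg.norm(A-B),np.degrees(np.arctan2(*(B-A)[1::-1])))
print('pocket end mid dist',np.linalg.norm((A+B)[:2]/2-ctr[:2]))
for z in (130,): print(delta([*ctr[:2],z],np.radians(17)))
E
```

```text
[455.48392281 219.10312878  85.        ] [array([449.8, 205.7]), array([467.9, 211.3]), array([461. , 232.7]), array([443.3, 226.8])]
18.9 17.1462352006609
22.5 107.79244976285733
18.7 -161.77599299641204
22.1 -72.78043068053448
[457.35880913 235.67517539  30.        ] 16.67776745593211
[439.61030672 221.84021918  30.        ] 16.107866134909877
[440.32103868 234.07572618  22.        ] [459.93052447 239.27343751  22.        ] 20.286649198044024 14.845496604177768
pocket end mid dist 18.370237887953287
(array([ 2.4, -0.8, 84.5]), np.float64(9.77))
```

Request:
move_arm(
  rows=[
    [[2,-1,10,1.7,0.4],[2,-1,25,3.4,0.3],[2,-1,40,5.1,0.3],[2,-1,55,6.8,0.3],[2,-1,70,8.4,0.3],[2.4,-0.8,84,9.7,0.3],[2.4,-0.8,84,9.7,0.3],[2.4,-0.8,84,9.7,0.3]],
  ],
)

```text
time_s: 2.58
eef_pos: [455.4, 219.6, 131.2]
ee_rot: [0.0, 0.988, 0.153, -0.0]
force: [-0.5, -0.4, 0.4]
grip_width: 0.649
```

```bash
python3 - <<'E'
from h import *
import pickle
c=cam('wrist'); pickle.dump(c,open('w2.pkl','wb')); cv2.imwrite('pics/w2.png',c['color']); print(sense()['grip_width'],sense()['force'])
p,M=tool();print(p,np.degrees(np.arctan2(M[1,0],M[0,0])),delta([455.5,219.1,47],np.radians(17.4)))
print(proj(c,[455.5,219.1,85]))
E
```

```text
0.648266071685128 [ 0.31651476 -0.17372508  0.99484246]
[455.54596645 219.4673548  131.24388851] 17.587674085799918 (array([-0.1,  0.3, 84.2]), np.float64(0.03))
[313.63349417 271.55213993]
```

View pics/w2.png

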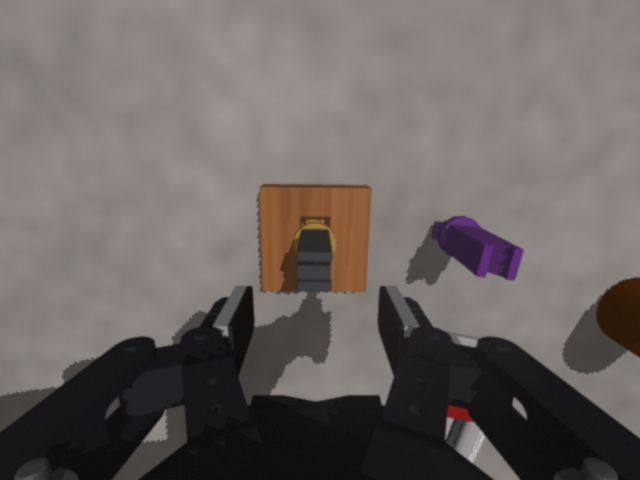

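The jaws straddle the head (315,265), aligned with it, and the purple one at (475,245) is clear. Descend and grip.

Request:
move_arm(
  rows=[
    [[0,0,15,0,0.3],[0,0,32,0,0.3],[0,0,50,0,0.3],[0,0,66,0,0.3],[0,0,78,0,0.3],[0,0,84,0,0.3],[0,0,84,0,0.3],[0,0,84,0,-1],[0,0,84,0,-1],[0,0,84,0,-1],[0,0,84,0,-1],[0,0,84,0,-1]],
  ],
  squeeze=60,
)

```text
time_s: 4.12
eef_pos: [455.7, 219.5, 47.7]
ee_rot: [0.0, 0.988, 0.153, 0.0]
force: [-1.1, -0.2, 6.3]
grip_width: 0.223
```

```bash
python3 - <<'E'
from h import *
s=sense();print(s['time_s'],s['eef_pos'],s['grip_width'],s['force'],s['wrist_torque'])
E
```

```text
4.125 [455.73881026 219.50792917  47.73644368] 0.22255208730826656 [-1.05941825 -0.1742622   6.34100449] [-0.00354905  0.2315572  -0.01709458]
```

Gripped (19 mm opening). Lift, then carry over the rail.

Request:
move_arm(
  rows=[
    [[0,0,-8,0,-1],[0,0,-25,0,-1],[0,0,-45,0,-1],[0,0,-65,0,-1],[0,0,-85,0,-1],[0,0,-95,0,-1],[0,0,-95,0,-1],[0,0,-95,0,-1]],
  ],
)

```text
time_s: 5.12
eef_pos: [455.3, 219.4, 142.0]
ee_rot: [0.0, 0.988, 0.153, -0.001]
force: [-0.7, -0.4, -2.2]
grip_width: 0.228
```

```bash
python3 - <<'E'
from h import *
s=sense();print(s['time_s'],s['eef_pos'],s['grip_width'],s['force'],s['wrist_torque'])
print(delta([630,27.5,135],np.radians(5.6)))
E
```

```text
5.125 [455.31707545 219.44429879 141.963504  ] 0.2279057808093221 [-0.70327429 -0.39282729 -2.2187109 ] [ 0.00652221 -0.02394971 -0.01316311]
(array([108.5, 235.8,   6.9]), np.float64(2.0))
```

Weight is about 2 N, so the rest is held.

Request:
move_arm(
  rows=[
    [[12,26,0,0.2,-1],[27,59,0,0.5,-1],[43,94,1,0.8,-1],[60,130,3,1.1,-1],[76,165,5,1.4,-1],[92,200,6,1.7,-1],[104,226,7,2,-1],[108.5,235.8,7,2,-1],[108.5,235.8,7,2,-1],[108.5,235.8,7,2,-1]],
  ],
)

```text
time_s: 6.38
eef_pos: [629.4, 28.4, 134.8]
ee_rot: [0.0, 0.999, 0.049, -0.001]
force: [0.3, -0.4, -2.2]
grip_width: 0.222
```

```bash
python3 - <<'E'
from h import *
import pickle
c=cam('wrist'); pickle.dump(c,open('w3.pkl','wb')); cv2.imwrite('pics/w3.png',c['color'])
s=sense();p,M=tool();print(s['time_s'],p,np.degrees(np.arctan2(M[1,0],M[0,0])),s['grip_width'],s['force'])
cv2.imwrite('pics/w3.png',cv2.resize(c['color'],None,fx=1.25,fy=1.25,interpolation=cv2.INTER_CUBIC))
E
```

```text
6.425 [629.46882408  28.43268993 135.04420202] 5.663832625737769 0.22586189896396314 [ 0.14213456 -0.28794531 -1.19527108]
```

View pics/w3.png

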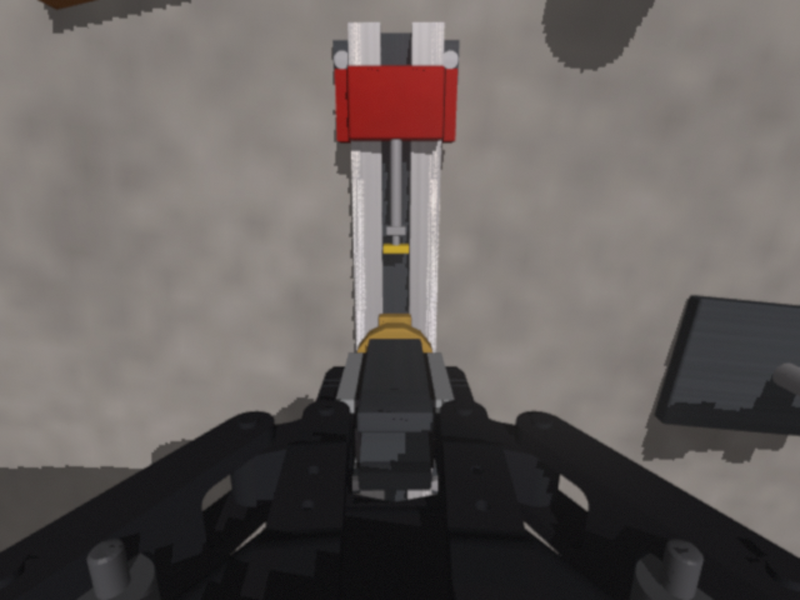

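The rail lies straight up the picture: slot edges at about (382/411, 180–290), yellow nose front at (396,253), stop face at row 140, and the foot's tip at (394,318) in front of the collar. Now I measure the lateral offset.

```bash
python3 - <<'E'
from h import *
import pickle
c=pickle.load(open('w3.pkl','rb')); g=c['color'].astype(int)
p,M=tool()
for r in (135,150,165,212,222,232,240): print(r,[int(v) for v in g[r,280:355].sum(1)//3])
for r in (254,257): print(r,[tuple(map(int,v)) for v in g[r,296:336:1]])
print('nose col',[tuple(map(int,v)) for v in g[192:206,316]])
E
```

```text
135 [99, 148, 176, 181, 182, 182, 178, 172, 164, 162, 165, 166, 164, 163, 163, 164, 164, 165, 165, 165, 165, 165, 166, 165, 153, 107, 74, 63, 49, 44, 43, 49, 72, 101, 120, 133, 142, 143, 138, 128, 111, 84, 69, 67, 65, 53, 46, 55, 97, 147, 164, 166, 165, 162, 160, 161, 164, 167, 168, 167, 165, 165, 167, 175, 178, 171, 172, 181, 184, 180, 174, 159, 127, 111, 123]
150 [82, 120, 177, 201, 194, 181, 193, 193, 194, 190, 183, 171, 164, 162, 161, 162, 162, 163, 163, 164, 162, 162, 163, 164, 153, 106, 74, 67, 61, 49, 45, 50, 73, 101, 120, 132, 141, 142, 138, 128, 112, 86, 70, 68, 65, 52, 48, 64, 110, 149, 162, 164, 163, 160, 158, 159, 162, 165, 166, 164, 164, 163, 166, 177, 187, 194, 208, 205, 202, 196, 172, 155, 139, 132, 131]
165 [77, 102, 160, 190, 192, 178, 189, 201, 203, 195, 190, 175, 164, 162, 161, 161, 162, 162, 163, 163, 162, 162, 163, 163, 154, 116, 82, 70, 65, 52, 45, 49, 72, 100, 119, 132, 140, 141, 138, 128, 111, 85, 71, 69, 69, 65, 56, 74, 124, 153, 160, 160, 160, 158, 157, 158, 161, 164, 164, 163, 162, 163, 168, 176, 186, 206, 215, 209, 198, 177, 166, 165, 145, 132, 131]
212 [1
[... 2275 characters left out ...]
9, 117, 149), (60, 119, 150), (58, 117, 148), (59, 115, 146), (57, 115, 145), (57, 114, 144), (56, 112, 142), (58, 113, 143), (57, 113, 143), (58, 114, 143), (58, 114, 144), (58, 114, 144), (59, 115, 145), (58, 116, 146), (59, 117, 147), (60, 118, 148), (60, 119, 150), (62, 123, 155), (63, 123, 155), (62, 122, 154), (61, 119, 150), (73, 115, 142), (112, 125, 137), (138, 140, 145), (147, 146, 151), (147, 145, 150), (147, 146, 150), (148, 147, 151), (150, 149, 154)]
nose col [(137, 133, 137), (136, 133, 136), (134, 133, 137), (120, 135, 143), (86, 144, 163), (56, 156, 186), (49, 161, 193), (48, 160, 192), (48, 159, 191), (47, 149, 178), (47, 119, 140), (47, 71, 80), (47, 48, 49), (46, 45, 46)]
```

```bash
python3 - <<'E'
from h import *
import pickle
c=pickle.load(open('w3.pkl','rb'))
p,M=tool()
f=lambda u,v,z:np.round(M.T@(at_z(c,u,v,z)-p),2)
zf=p[2]-39.7
print('p',p)
print('foot front top',f(302.5,252,zf+6),f(328.8,252,zf+6),'expect y -15')
print('collar front', f(315.6,259.5,zf+22),'expect -16')
print('nose front top',f(316.4,202.3,39))
for r,a,b in((135,304.9,327.8),(150,305,327.6),(222,305.6,327.2),(232,305.6,327.2)): print('slot',(f(a,r,28)+f(b,r,28))/2, f(b,r,28)[0]-f(a,r,28)[0])
print('stop face top edge',f(316,112,40))
E
```

```text
p [629.46882408  28.43268993 135.04420202]
foot front top [ -5.78 -15.42  33.7 ] [  7.82 -15.41  33.68] expect y -15
collar front [  0.99 -16.83  17.69] expect -16
nose front top [  1.56 -30.97  96.03]
slot [  1.555 -75.01  107.01 ] 15.490000000000002
slot [  1.52 -65.2  107.01] 15.46
slot [  1.585 -14.77  107.035] 15.65
slot [  1.58   -7.295 107.04 ] 15.780000000000001
stop face top edge [  1.31 -88.61  95.  ]
```

Request:
move_arm(
  rows=[
    [[0.3,0,12,0,-1],[0.5,0,28,0,-1],[0.5,0,44,0,-1],[0.5,0,56,0,-1],[0.5,0,62,0,-1],[0.5,0,62,0,-1],[0.5,0,62,0,-1]],
  ],
)

```text
time_s: 7.3
eef_pos: [630.2, 28.4, 73.6]
ee_rot: [0.0, 0.999, 0.049, -0.0]
force: [0.4, -0.6, -0.8]
grip_width: 0.23
```

```bash
cat > st.py <<'E'
from h import *
s=sense();p,M=tool();rd=np.array([-np.sin(np.radians(5.6)),np.cos(np.radians(5.6))]);
F=s['force'];print(s['time_s'],np.round(p,2),'yaw',np.round(np.degrees(np.arctan2(M[1,0],M[0,0])),2),'grip',round(s['grip_width'],3),'F',np.round(F,2),'Frail x,y',np.round([F[0]*rd[1]-F[1]*rd[0],F[:2]@rd],2),'T',np.round(s['wrist_torque'],3))
d=p[:2]-[629.47,28.43]; print('rail offset from w3: x',round(d[0]*rd[1]-d[1]*rd[0],2),'y',round(d@rd,2),'foot rail z',round(p[2]-39.7,2))
E
python3 st.py
```

```text
7.3 [630.21  28.37  73.57] yaw 5.66 grip 0.23 F [ 0.43 -0.56 -0.83] Frail x,y [ 0.37 -0.6 ] T [-0.032  0.017  0.06 ]
rail offset from w3: x 0.73 y -0.14 foot rail z 33.87
```

Request:
move_arm(
  rows=[
    [[-0.2,0,3,0,-1],[-0.2,0,6,0,-1],[-0.2,0,8,0,-1],[-0.2,0,10,0,-1],[-0.2,0,10,0,-1],[-0.2,0,10,0,-1]],
  ],
)

```text
time_s: 8.05
eef_pos: [630.0, 28.3, 63.6]
ee_rot: [0.0, 0.999, 0.049, -0.0]
force: [0.9, 0.5, -1.1]
grip_width: 0.226
```

```bash
python3 st.py
```

```text
8.05 [630.04  28.34  63.64] yaw 5.66 grip 0.226 F [ 0.91  0.46 -1.13] Frail x,y [0.95 0.37] T [ 0.045  0.004 -0.015]
rail offset from w3: x 0.56 y -0.14 foot rail z 23.94
```

Foot is inside the slot. Now, just above the strip and free of friction, feel for the nose.

Request:
move_arm(
  rows=[
    [[0,0,1.5,0,-1],[0,0,3,0,-1],[0,-2,3.2,0,-1],[0,-5,3.2,0,-1],[0,-8,3.2,0,-1],[0,-11,3.2,0,-1],[0,-12,3.2,0,-1],[0,-12,3.2,0,-1],[0,-12,3.2,0,-1]],
  ],
)

```text
time_s: 9.18
eef_pos: [628.9, 40.2, 60.4]
ee_rot: [0.0, 0.999, 0.049, -0.0]
force: [-1.1, 0.4, -1.7]
grip_width: 0.229
```

```bash
python3 st.py
```

```text
9.175 [628.85  40.19  60.4 ] yaw 5.66 grip 0.229 F [-1.08  0.41 -1.75] Frail x,y [-1.03  0.51] T [-0.005  0.036 -0.03 ]
rail offset from w3: x 0.53 y 11.77 foot rail z 20.7
```

Request:
move_arm(
  rows=[
    [[0,-1,0,0,-1],[0,-2,0,0,-1],[0,-2,0,0,-1]],
  ],
)

```text
time_s: 9.55
eef_pos: [628.7, 42.3, 60.4]
ee_rot: [0.0, 0.999, 0.049, -0.0]
force: [-0.1, -0.2, -0.9]
grip_width: 0.23
```

```bash
python3 st.py
```

```text
9.55 [628.69  42.27  60.43] yaw 5.67 grip 0.23 F [-0.12 -0.15 -0.89] Frail x,y [-0.14 -0.14] T [-0.018  0.017 -0.034]
rail offset from w3: x 0.57 y 13.86 foot rail z 20.73
```

Request:
move_arm(
  rows=[
    [[0,-0.5,0,0,-1],[0,-1,0,0,-1],[0,-1,0,0,-1]],
  ],
)

```text
time_s: 9.93
eef_pos: [628.6, 43.3, 60.4]
ee_rot: [0.0, 0.999, 0.049, -0.0]
force: [0.4, -0.1, -1.8]
grip_width: 0.226
```

```bash
python3 st.py
```

```text
9.925 [628.58  43.3   60.43] yaw 5.66 grip 0.226 F [ 0.44 -0.1  -1.78] Frail x,y [ 0.43 -0.14] T [ 0.026 -0.035  0.097]
rail offset from w3: x 0.57 y 14.88 foot rail z 20.73
```

Request:
move_arm(
  rows=[
    [[0,-0.5,0,0,-1],[0,-0.8,0,0,-1],[0,-0.8,0,0,-1]],
  ],
)

```text
time_s: 10.3
eef_pos: [628.5, 44.0, 60.4]
ee_rot: [0.0, 0.999, 0.049, -0.0]
force: [0.1, -0.8, -1.3]
grip_width: 0.22
```

```bash
python3 st.py
```

```text
10.3 [628.49  43.99  60.42] yaw 5.67 grip 0.22 F [ 0.06 -0.82 -1.3 ] Frail x,y [-0.02 -0.82] T [-0.222 -0.033 -0.014]
rail offset from w3: x 0.55 y 15.59 foot rail z 20.72
```

Request:
move_arm(
  rows=[
    [[0,-0.5,0,0,-1],[0,-0.8,0,0,-1],[0,-0.8,0,0,-1]],
  ],
)

```text
time_s: 10.68
eef_pos: [628.5, 44.7, 60.4]
ee_rot: [0.001, 0.999, 0.049, -0.0]
force: [-1.0, -2.4, -2.3]
grip_width: 0.222
```

```bash
python3 st.py
```

```text
10.675 [628.45  44.65  60.43] yaw 5.66 grip 0.222 F [-0.98 -2.4  -2.3 ] Frail x,y [-1.2  -2.29] T [-0.381  0.054 -0.017]
rail offset from w3: x 0.57 y 16.24 foot rail z 20.73
```

Contact is felt near offset 15.4. Back off 5 mm, then press down, watching force.

Request:
move_arm(
  rows=[
    [[0,2.5,0,0,-1],[0,5,0,0,-1],[0,5,1.5,0,-1],[0,5,2.5,0,-1],[0,5,3.5,0,-1],[0,5,3.5,0,-1],[0,5,3.5,0,-1]],
  ],
)

```text
time_s: 11.55
eef_pos: [629.1, 39.6, 58.0]
ee_rot: [0.001, 0.999, 0.049, 0.0]
force: [-3.2, -1.4, 6.7]
grip_width: 0.225
```

```bash
python3 st.py
```

```text
11.55 [629.08  39.61  58.02] yaw 5.67 grip 0.225 F [-3.2  -1.41  6.7 ] Frail x,y [-3.32 -1.09] T [-0.149  0.731  0.029]
rail offset from w3: x 0.71 y 11.17 foot rail z 18.32
```

Request:
move_arm(
  rows=[
    [[-0.2,0,1.5,0,-1],[-0.4,0,2.5,0,-1],[-0.4,0,3.2,0,-1],[-0.4,0,3.2,0,-1],[-0.4,0,3.2,0,-1]],
  ],
)

```text
time_s: 12.18
eef_pos: [629.0, 39.6, 56.3]
ee_rot: [0.001, 0.999, 0.05, 0.001]
force: [-4.4, -0.6, 10.2]
grip_width: 0.223
```

```bash
python3 st.py
```

```text
12.175 [629.    39.61  56.28] yaw 5.68 grip 0.223 F [-4.38 -0.57 10.23] Frail x,y [-4.41 -0.14] T [ 0.     0.788 -0.008]
rail offset from w3: x 0.62 y 11.18 foot rail z 16.58
```

Request:
move_arm(
  rows=[
    [[-0.5,0,1.8,0,-1],[-1,0,2.6,0,-1],[-1,0,3.0,0,-1],[-1,0,3.0,0,-1],[-1,0,3.0,0,-1]],
  ],
)

```text
time_s: 12.8
eef_pos: [628.9, 39.6, 55.3]
ee_rot: [0.001, 0.999, 0.05, 0.002]
force: [-3.0, 0.7, 11.1]
grip_width: 0.23
```

```bash
python3 st.py
```

```text
12.8 [628.87  39.6   55.3 ] yaw 5.69 grip 0.23 F [-3.02  0.67 11.09] Frail x,y [-2.94  0.96] T [ 0.104  0.622 -0.032]
rail offset from w3: x 0.49 y 11.17 foot rail z 15.6
```

Request:
move_arm(
  rows=[
    [[-0.5,0,2.2,0,-1],[-0.6,0,2.7,0,-1],[-0.6,0,2.7,1,-1],[-0.6,0,2.7,2.3,-1],[-0.6,0,2.7,3.6,-1],[-0.6,0,2.7,5,-1],[-0.6,0,2.7,6.3,-1],[-0.6,0,2.7,7.5,-1],[-0.6,0,2.7,7.5,-1]],
  ],
)

```text
time_s: 13.92
eef_pos: [630.0, 39.3, 55.0]
ee_rot: [-0.0, 0.941, -0.337, 0.005]
force: [-0.3, -0.7, 10.9]
grip_width: 0.225
```

```bash
python3 st.py
```

```text
13.925 [629.99  39.32  55.04] yaw -39.4 grip 0.225 F [-0.32 -0.67 10.89] Frail x,y [-0.39 -0.64] T [-0.148  0.017 -0.082]
rail offset from w3: x 1.58 y 10.79 foot rail z 15.34
```

Request:
move_arm(
  rows=[
    [[-0.3,0.3,2.0,1,-1],[-0.7,0.7,2.2,2.3,-1],[-0.7,0.7,2.2,3.6,-1],[-0.7,0.7,2.2,5,-1],[-0.7,0.7,2.2,6.3,-1],[-0.7,0.7,2.2,7.5,-1],[-0.7,0.7,2.2,7.5,-1]],
  ],
)

```text
time_s: 14.8
eef_pos: [630.8, 38.4, 55.3]
ee_rot: [-0.004, 0.74, -0.672, 0.007]
force: [-0.1, -3.0, 11.0]
grip_width: 0.225
```

```bash
python3 st.py; python3 -c "
from h import *
cv2.imwrite('pics/s4.png',cv2.resize(cam('side')['color'][190:340,200:360],None,fx=3.5,fy=3.5,interpolation=cv2.INTER_CUBIC))"
```

```text
14.8 [630.79  38.43  55.32] yaw -84.47 grip 0.225 F [-0.07 -3.02 10.96] Frail x,y [-0.37 -3.  ] T [-0.648  0.032 -0.021]
rail offset from w3: x 2.29 y 9.83 foot rail z 15.62
```

View pics/s4.png

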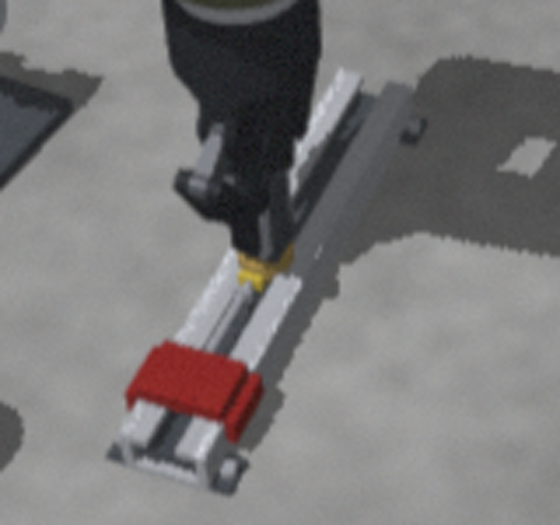

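The turn is done with low torque. The side crop shows the collar at (262,265) low on the rail just short of the nose, with the jaws along the rail. Next, slide towards the nose.

Request:
move_arm(
  rows=[
    [[-1,0.5,2.2,0,-1],[-2.5,1,2.2,0,-1],[-4,1,2.2,0,-1],[-5.5,1,2.2,0,-1],[-6,1,2.2,0,-1],[-6,1,2.2,0,-1]],
  ],
)

```text
time_s: 15.6
eef_pos: [630.8, 42.3, 55.4]
ee_rot: [-0.004, 0.741, -0.672, 0.01]
force: [-0.2, -9.3, 11.4]
grip_width: 0.227
```

```bash
cat >> st.py <<'E'
S=[]
for i in range(4): eyes.capture('top'); q=sense(); S.append([*q['force'],*q['wrist_torque'],*q['eef_pos']])
S=np.array(S); a=S.mean(0); print('avg Fy',round(a[:2]@rd,2),'Fz',round(a[2],2),'T along rail x',round(a[3]*rd[1]-a[4]*rd[0],3),'y',round((a[6:8]-[629.47,28.43])@rd,2),'z',round(a[8],2))
E
python3 st.py
```

```text
15.6 [630.76  42.32  55.41] yaw -84.4 grip 0.227 F [-0.2  -9.32 11.38] Frail x,y [-1.11 -9.25] T [-1.782  0.364  0.018]
rail offset from w3: x 2.63 y 13.7 foot rail z 15.71
avg Fy -8.69 Fz 11.06 T along rail x -1.815 y 13.72 z 55.39
```

Sideways force is higher than expected (9 N) while short of the felt contact. I look before pushing on.

```bash
python3 - <<'E'
from h import *
import pickle
w=cam('wrist'); pickle.dump(w,open('w5.pkl','wb')); s=cam('side')
W=np.zeros((600,800,3),np.uint8)
a=cv2.resize(w['color'][120:480,120:520],(400,360)); W[:360,:400]=a
b=cv2.resize(s['color'][240:310,235:305],(400,400),interpolation=cv2.INTER_CUBIC); W[:400,400:]=b
p,M=tool(); print(proj(s,[627,58.3,39]),proj(w,[627,58.3,39]),proj(w,[p[0],p[1],45]))
cv2.imwrite('pics/c5.png',W)
E
```

```text
[271.14357085 267.94134408] [282.24166187 299.97451489] [316.00589026 300.9573783 ]
```

View pics/c5.png

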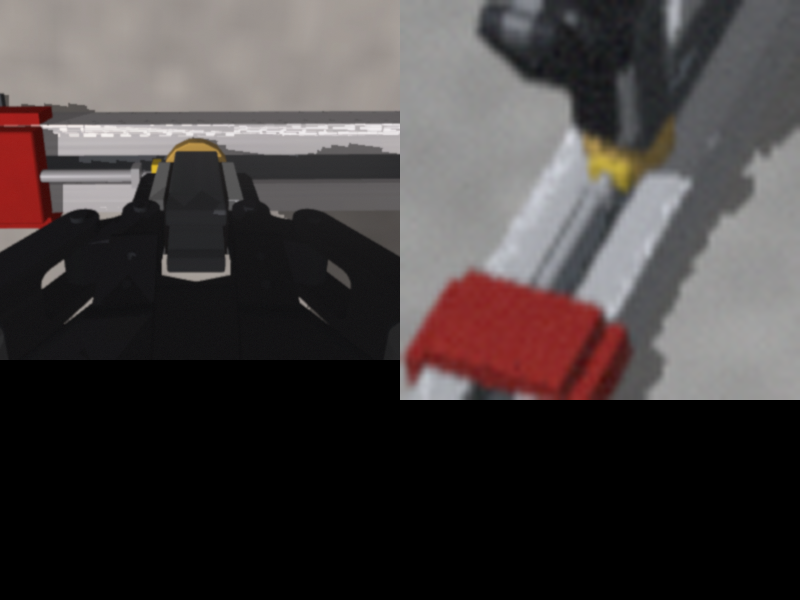

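```bash
python3 - <<'E'
from h import *
import pickle
w=pickle.load(open('w5.pkl','rb'))
cv2.imwrite('pics/c6.png',cv2.resize(w['color'][250:310,245:345],None,fx=8,fy=8,interpolation=cv2.INTER_CUBIC))
p=np.array([0,0,0])
E
```

```text
(no output)
```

View pics/c6.png

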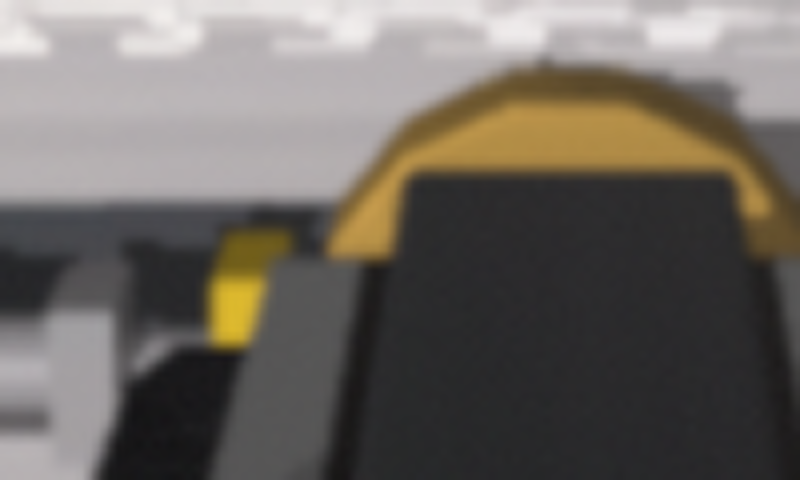

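```bash
python3 - <<'E'
from h import *
import pickle
w=pickle.load(open('w5.pkl','rb'))
rd=np.array([-np.sin(np.radians(5.6)),np.cos(np.radians(5.6))]);rx=np.array([rd[1],-rd[0]])
o=np.array([629.47,28.43])
def rl(u,v,z):
    q=at_z(w,245+u/8-.44,250+v/8-.44,z)[:2]-o; return np.array([q@rx,q@rd])
from scipy.optimize import least_squares
for z in (36.5,37.5,38.5):
    P=np.array([rl(*q,z) for q in [(400,165),(510,103),(635,103),(740,175),(775,215)]])
    r=least_squares(lambda c:np.hypot(*(P-c).T)-15.8,[2,13]); print('collar c',r.x,r.fun.round(2))
print('nose top front +x corner z39',rl(285,278,39),rl(262,345,39),'nose lower front z31',rl(293,235,31), 'nose back', rl(210,300,39))
print('lips/slot edge +x',rl(50,205,28))
p,M=tool(); print('TCP',(p[:2]-o)@rx,(p[:2]-o)@rd, 'tool z',M[:,2])
E
```

```text
collar c [ 2.89715315 14.28271305] [-0.52  0.24  0.54 -0.29 -0.27]
collar c [ 3.21107773 14.30928573] [-0.53  0.25  0.56 -0.29 -0.29]
collar c [ 3.52523766 14.3357943 ] [-0.55  0.26  0.57 -0.29 -0.31]
nose top front +x corner z39 [ 8.55835425 30.74271207] [ 4.26116307 32.23820113] nose lower front z31 [ 8.19610168 30.98059393] nose back [ 7.17188696 35.25765917]
lips/slot edge +x [ 9.12991    46.62134927]
TCP 2.6296554168170054 13.716415196715536 tool z [ 0.01963801 -0.00799177 -0.99977521]
```

The nose front (281,280 in the wrist image) shows no overlap with the collar. Gap is estimated at 0.5–2 mm, so the 9 N is mostly friction from side load and tilt, not the nose. I unload, let the foot rise under the lips, release and look.

Request:
move_arm(
  rows=[
    [[0,0.5,0,0,-1],[0,1,-1,0,-1],[0,1,-1.6,0,-1],[0,1,-1.6,0,-1],[0,1,-1.6,0,-1]],
  ],
)

```text
time_s: 16.52
eef_pos: [630.5, 42.1, 56.7]
ee_rot: [-0.004, 0.741, -0.672, 0.011]
force: [5.6, -1.1, -3.4]
grip_width: 0.226
```

```bash
python3 st.py
```

```text
16.525 [630.52  42.07  56.66] yaw -84.4 grip 0.226 F [ 5.56 -1.09 -3.4 ] Frail x,y [ 5.42 -1.63] T [-0.267 -0.957 -0.025]
rail offset from w3: x 2.38 y 13.47 foot rail z 16.96
avg Fy -1.87 Fz -4.69 T along rail x -0.377 y 13.46 z 56.68
```

Pulling up 3 N beyond the weight holds at rail z 17, so the foot is locked under the lips. Let go and back away for a clear view.

Request:
move_arm(
  rows=[
    [[0,0,0.3,0,-1],[0,0,0.3,0,-0.2],[0,0,0.3,0,0.1],[0,0,0.3,0,0.1],[0,0,-12,0,0.1],[0,0,-30,0,0.1],[0,0,-50,0,0.1],[0,0,-65,0,0.1],[0,20,-70,0,0.1],[0,40,-70,0,0.1],[0,45,-70,0,0.1],[0,45,-70,0,0.1]],
  ],
)

```text
time_s: 18.23
eef_pos: [584.6, 38.2, 126.2]
ee_rot: [-0.004, 0.741, -0.672, 0.011]
force: [0.3, -0.0, -0.6]
grip_width: 0.551
```

```bash
python3 - <<'E'
from h import *
import pickle
w=cam('wrist'); pickle.dump(w,open('w7.pkl','wb'))
p,M=tool();print(p,M[:,2],sense()['time_s'])
u,v=proj(w,[628,58,39]).astype(int);print(u,v,proj(w,[630,43,39]))
x0,y0=u-35,v-38
cv2.imwrite('pics/w7.png',cv2.resize(w['color'][y0:y0+75,x0:x0+100],None,fx=8,fy=8,interpolation=cv2.INTER_CUBIC));print(x0,y0)
E
```

```text
[584.78918672  38.20611361 126.05633321] [ 0.02261883 -0.00841476 -0.99970875] 18.275
290 186 [314.10499013 186.0489835 ]
255 148
```

View pics/w7.png

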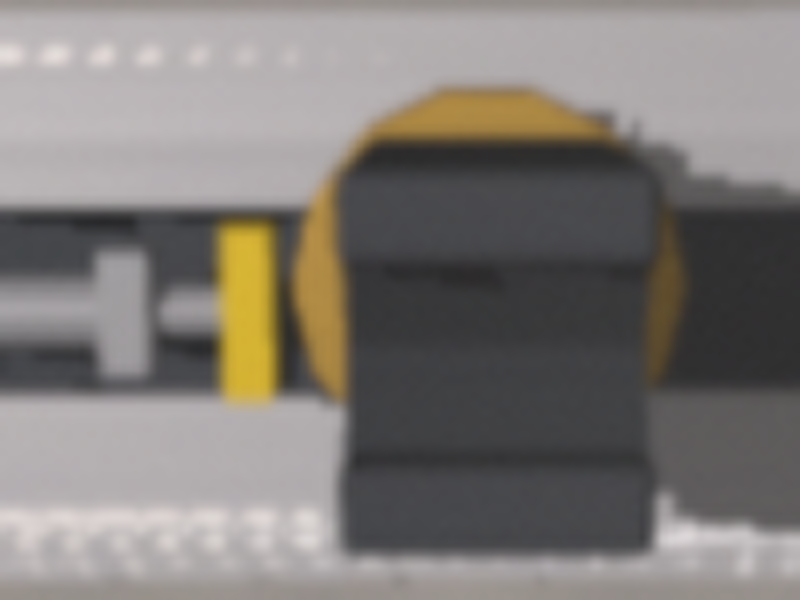

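Clear view: nose front at crop column 276, collar edge at 294, collar diameter 391 px for 32 mm, so the gap is 1.5 mm. The rest is square and locked. I regrip and slide it about 3.0 mm towards the stop.

```bash
python3 -c "
from h import *
print(delta([630.2,42.1,120]),delta([630.2,42.1,56.7],np.radians(-84.4)))"
```

```text
(array([  0.5, -45.4,   7. ]), 0) (array([ -0.2, -44.1,  70.3]), np.float64(-0.0))
```

Request:
move_arm(
  rows=[
    [[0,-22,0,0,0.1],[0.3,-45,4,0,0.1],[0.3,-45.3,8,0,0.1],[0.2,-45,25,0,0.1],[0.1,-44.7,42,0,0.1],[0,-44.3,58,0,0.1],[-0.2,-44.1,67,0,0.1],[-0.2,-44.1,70.3,0,0.1],[-0.2,-44.1,70.3,0,0.1],[-0.2,-44.1,70.3,0,0.1]],
  ],
)

```text
time_s: 19.52
eef_pos: [630.5, 42.1, 57.3]
ee_rot: [-0.005, 0.741, -0.672, 0.012]
force: [1.3, -0.7, -0.3]
grip_width: 0.552
```

```bash
python3 st.py
```

```text
19.525 [630.51  42.12  57.26] yaw -84.41 grip 0.552 F [ 1.35 -0.69 -0.29] Frail x,y [ 1.28 -0.82] T [ 0.002  0.031 -0.037]
rail offset from w3: x 2.37 y 13.52 foot rail z 17.56
avg Fy -0.01 Fz 0.36 T along rail x 0.011 y 13.53 z 57.13
```

Close, at moderate grip.

Request:
move_arm(
  rows=[
    [[0,0,0,0,-0.3],[0,0,0,0,-1],[0,0,0,0,-1],[0,0,0,0,-1]],
  ],
  squeeze=50,
)

```text
time_s: 20.23
eef_pos: [630.4, 42.1, 57.3]
ee_rot: [-0.005, 0.741, -0.672, 0.012]
force: [-0.9, -0.6, 2.8]
grip_width: 0.225
```

```bash
python3 st.py
```

```text
20.225 [630.44  42.07  57.26] yaw -84.41 grip 0.225 F [-0.92 -0.59  2.81] Frail x,y [-0.98 -0.5 ] T [-0.016  0.198 -0.021]
rail offset from w3: x 2.29 y 13.48 foot rail z 17.56
avg Fy -0.69 Fz 3.67 T along rail x 0.022 y 13.5 z 57.22
```

Request:
move_arm(
  rows=[
    [[0,0,1.5,0,-1],[0,0,2.6,0,-1],[-1,0,2.6,0,-1],[-2,0,2.6,0,-1],[-3,0,2.6,0,-1],[-3.5,0,2.6,0,-1],[-3.5,0,2.6,0,-1],[-3.5,0,2.6,0,-1]],
  ],
)

```text
time_s: 21.42
eef_pos: [630.5, 42.8, 55.9]
ee_rot: [-0.003, 0.741, -0.672, 0.013]
force: [-5.0, -12.6, 11.4]
grip_width: 0.228
```

```bash
python3 st.py
```

```text
21.425 [630.51  42.8   55.88] yaw -84.41 grip 0.228 F [ -5.03 -12.6   11.36] Frail x,y [ -6.23 -12.05] T [-2.55   1.017 -0.126]
rail offset from w3: x 2.44 y 14.2 foot rail z 16.18
avg Fy -12.56 Fz 11.65 T along rail x -2.481 y 14.22 z 55.89
```

Still mostly friction, plus 6 N of side load towards +x. I take off the side load and press less, and continue.

Request:
move_arm(
  rows=[
    [[-2.8,1,1.2,0,-1],[-3,1.6,1.2,0,-1],[-3.5,1.6,1.2,0,-1],[-4,1.6,1.2,0,-1],[-4,1.6,1.2,0,-1]],
  ],
)

```text
time_s: 22.25
eef_pos: [630.0, 44.3, 56.4]
ee_rot: [-0.003, 0.741, -0.672, 0.016]
force: [-0.2, -10.4, 9.9]
grip_width: 0.225
```

```bash
python3 st.py
```

```text
22.25 [630.01  44.32  56.35] yaw -84.4 grip 0.225 F [ -0.24 -10.38   9.88] Frail x,y [ -1.25 -10.3 ] T [-2.043  0.09  -0.012]
rail offset from w3: x 2.09 y 15.76 foot rail z 16.65
avg Fy -10.54 Fz 10.37 T along rail x -2.052 y 15.75 z 56.31
```

Request:
move_arm(
  rows=[
    [[-2.4,0.2,1.2,0,-1],[-2.8,0.2,1.2,0,-1],[-3.2,0.2,1.2,0,-1],[-3.2,0.2,1.2,0,-1]],
  ],
)

```text
time_s: 22.95
eef_pos: [630.1, 44.8, 56.3]
ee_rot: [-0.002, 0.741, -0.671, 0.018]
force: [-5.1, -11.7, 11.0]
grip_width: 0.227
```

```bash
python3 st.py
```

```text
22.95 [630.08  44.83  56.34] yaw -84.4 grip 0.227 F [ -5.14 -11.69  10.97] Frail x,y [ -6.25 -11.13] T [-2.467  0.787 -0.044]
rail offset from w3: x 2.2 y 16.27 foot rail z 16.64
avg Fy -11.69 Fz 10.86 T along rail x -2.349 y 16.27 z 56.37
```

Displaced 2.8 mm. Unload, let go, and check in the same view.

Request:
move_arm(
  rows=[
    [[-0.5,0.3,0,0,-1],[0,0,-0.5,0,-1],[0,0,-0.7,0,-0.2],[0,0,-0.7,0,0.1],[0,0,-0.7,0,0.1],[0,0,-14,0,0.1],[0,0,-32,0,0.1],[0,0,-52,0,0.1],[0,10,-66,0,0.1],[0,30,-70,0,0.1],[0,45,-70,0,0.1],[0,45,-70,0,0.1]],
  ],
)

```text
time_s: 24.65
eef_pos: [582.5, 41.9, 125.9]
ee_rot: [-0.002, 0.741, -0.672, 0.018]
force: [0.4, 0.3, 0.3]
grip_width: 0.551
```

```bash
python3 - <<'E'
from h import *
import pickle
w=cam('wrist'); pickle.dump(w,open('w8.pkl','wb'))
p,M=tool();print(p,sense()['time_s'],sense()['force'])
u,v=proj(w,[628,58,39]).astype(int)
x0,y0=u-35,v-38;print(x0,y0)
cv2.imwrite('pics/w8.png',cv2.resize(w['color'][y0:y0+75,x0:x0+100],None,fx=8,fy=8,interpolation=cv2.INTER_CUBIC))
E
```

```text
[583.17310065  41.91528325 125.8251255 ] 24.7 [ 0.41455186 -0.40892072  0.14971072]
259 147
```

View pics/w8.png

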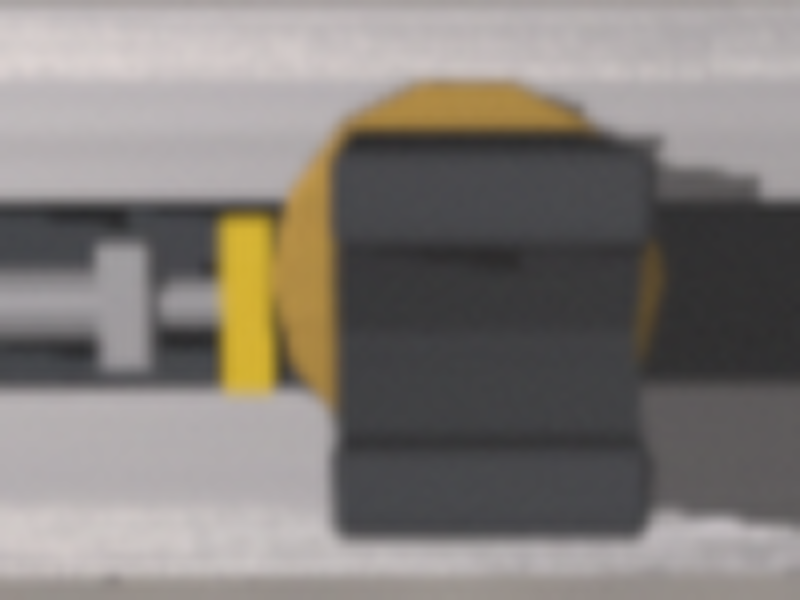

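The collar edge (277) now just meets the nose front (276), but the nose has not moved (bush-to-nose 150→217, unchanged). So the rest gained 1.5 mm for 2.8 mm at the TCP, and it needs another 1.5 mm. I regrip and repeat in one go.

```bash
python3 -c "
from h import *
print(tool()[1][:,2],delta([630.0,43.5,110]),delta([630.0,43.5,57],np.radians(-84.4)))"
```

```text
[ 0.03032459 -0.02182053 -0.9993019 ] (array([  2.6, -46.3,  17.2]), 0) (array([  1.3, -44.8,  70.2]), np.float64(-0.0))
```

Request:
move_arm(
  rows=[
    [[1,-22,0,0,0.1],[2.6,-46,6,0,0.1],[2.6,-46.3,17,0,0.1],[2.2,-46,34,0,0.1],[1.8,-45.5,50,0,0.1],[1.5,-45,63,0,0.1],[1.3,-44.8,70,0,0.1],[1.3,-44.8,70,0,0.1],[1.3,-44.8,70,0,-0.3],[1.3,-44.8,70,0,-1],[1.3,-44.8,70,0,-1],[1.3,-44.8,70,0,-1]],
  ],
)

```text
time_s: 26.2
eef_pos: [630.3, 43.6, 57.8]
ee_rot: [-0.003, 0.741, -0.672, 0.019]
force: [-0.2, 0.3, 6.0]
grip_width: 0.228
```

```bash
python3 st.py
```

```text
26.2 [630.29  43.61  57.83] yaw -84.41 grip 0.228 F [-0.18  0.3   5.98] Frail x,y [-0.15  0.32] T [0.383 0.179 0.025]
rail offset from w3: x 2.3 y 15.03 foot rail z 18.13
avg Fy 1.29 Fz 6.02 T along rail x 0.379 y 15.04 z 57.83
```

Request:
move_arm(
  rows=[
    [[-0.5,0.5,1,0,-1],[-1.2,1,1.8,0,-1],[-2,1.3,1.8,0,-1],[-3,1.5,1.8,0,-1],[-4,1.5,1.8,0,-1],[-4.6,1.5,1.8,0,-1],[-5,1.5,1.8,0,-1],[-5,1.5,1.8,0,-1]],
  ],
)

```text
time_s: 27.4
eef_pos: [629.9, 45.6, 57.7]
ee_rot: [-0.002, 0.741, -0.672, 0.022]
force: [-0.2, -11.4, 9.4]
grip_width: 0.227
```

```bash
python3 st.py
```

```text
27.4 [629.93  45.61  57.68] yaw -84.42 grip 0.227 F [ -0.18 -11.39   9.4 ] Frail x,y [ -1.29 -11.32] T [-2.333 -0.044 -0.075]
rail offset from w3: x 2.14 y 17.05 foot rail z 17.98
avg Fy -11.81 Fz 9.25 T along rail x -2.322 y 17.04 z 57.68
```

Request:
move_arm(
  rows=[
    [[-2.6,0.2,1.2,0,-1],[-3.3,0.2,1.4,0,-1],[-3.8,0.2,1.4,0,-1],[-3.8,0.2,1.4,0,-1]],
  ],
)

```text
time_s: 28.1
eef_pos: [630.1, 46.3, 57.6]
ee_rot: [-0.001, 0.741, -0.671, 0.024]
force: [-4.0, -13.4, 10.8]
grip_width: 0.226
```

```bash
python3 st.py
```

```text
28.1 [630.07  46.31  57.63] yaw -84.41 grip 0.226 F [ -3.95 -13.44  10.76] Frail x,y [ -5.24 -12.99] T [-2.678  0.731 -0.109]
rail offset from w3: x 2.34 y 17.73 foot rail z 17.93
avg Fy -13.2 Fz 10.84 T along rail x -2.593 y 17.72 z 57.64
```

Request:
move_arm(
  rows=[
    [[-0.5,0.3,0,0,-1],[0,0,-0.5,0,-1],[0,0,-0.7,0,-0.2],[0,0,-0.7,0,0.1],[0,0,-0.7,0,0.1],[0,0,-14,0,0.1],[0,0,-32,0,0.1],[0,0,-52,0,0.1],[2,10,-66,0,0.1],[4,30,-70,0,0.1],[4,46,-70,0,0.1],[4,46,-70,0,0.1]],
  ],
)

```text
time_s: 29.8
eef_pos: [581.3, 39.9, 126.9]
ee_rot: [-0.001, 0.741, -0.672, 0.025]
force: [0.8, -0.7, 0.1]
grip_width: 0.549
```

```bash
cat > meas.py <<'E'
from h import *
import pickle,sys
def prof(n):
    w=pickle.load(open(n,'rb')); g=w['color'].astype(float)
    hsv=cv2.cvtColor(w['color'],cv2.COLOR_BGR2HSV)
    m=((hsv[...,0]>20)&(hsv[...,0]<35)&(hsv[...,1]>180)&(hsv[...,2]>140)).astype(np.uint8)
    k,l,s,c=cv2.connectedComponentsWithStats(m[:300]); i=1+np.argmax(s[1:,4]); print(n,'nose box',s[i],c[i])
    r=int(c[i][1]); x=s[i][0]
    for rr in (r-4,r-2,r): print(rr,x-20,[tuple(int(t) for t in g[rr,q]) for q in range(x-20,x+20)])
for n in sys.argv[1:]: prof(n)
E
python3 - <<'E'
from h import *
import pickle
w=cam('wrist'); pickle.dump(w,open('w9.pkl','wb'));print(tool()[0],sense()['time_s'],sense()['force'])
E
python3 meas.py w8.pkl w9.pkl
```

```text
[582.03571201  39.89317481 126.86641826] 29.85 [ 0.99783913 -0.22753657 -0.46116299]
w8.pkl nose box [287 174   6  21 116] [289.62931034 183.97413793]
179 267 [(79, 75, 75), (79, 75, 75), (81, 77, 77), (101, 98, 99), (143, 140, 143), (158, 156, 158), (158, 156, 159), (159, 157, 159), (158, 156, 158), (148, 146, 148), (111, 109, 112), (80, 78, 79), (74, 70, 71), (76, 71, 71), (76, 71, 72), (76, 71, 71), (74, 70, 70), (70, 66, 67), (66, 80, 87), (61, 124, 144), (56, 165, 195), (53, 178, 212), (53, 179, 213), (54, 179, 213), (52, 174, 207), (51, 155, 187), (60, 138, 172), (67, 139, 176), (69, 140, 178), (69, 139, 176), (68, 139, 176), (68, 139, 175), (67, 132, 166), (62, 103, 126), (59, 70, 81), (56, 57, 58), (56, 55, 56), (57, 54, 55), (56, 54, 54), (55, 53, 54)]
181 267 [(123, 121, 124), (123, 120, 123), (124, 121, 125), (131, 129, 131), (150, 148, 151), (157, 155, 157), (159, 157, 159), (160, 157, 160), (158, 156, 158), (148, 147, 149), (112, 111, 113), (82, 80, 81), (79, 76, 77), (90, 87, 88), (93, 90, 91), (94, 91, 92), (93, 90, 91), (84, 83, 84), (78, 91, 98), (67, 129, 149), (57,
[... 2245 characters left out ...]
6), (56, 55, 54), (57, 55, 56), (57, 55, 55)]
182 260 [(156, 153, 157), (157, 154, 157), (157, 153, 157), (157, 153, 157), (157, 154, 157), (157, 153, 157), (158, 154, 158), (158, 156, 159), (159, 157, 161), (159, 156, 160), (158, 156, 160), (158, 157, 160), (147, 145, 148), (109, 107, 110), (101, 99, 101), (131, 129, 132), (146, 143, 146), (149, 146, 149), (147, 147, 150), (134, 154, 166), (91, 172, 199), (58, 178, 212), (52, 179, 213), (52, 179, 213), (52, 179, 212), (52, 169, 201), (54, 137, 168), (64, 135, 171), (68, 139, 176), (69, 139, 177), (67, 138, 176), (68, 138, 175), (67, 129, 163), (62, 96, 115), (58, 65, 71), (57, 56, 56), (56, 54, 54), (57, 56, 55), (57, 56, 56), (56, 55, 55)]
```

Request:
move_arm(
  rows=[
    [[0,0,-20,0,0.1],[0,20,-50,0,0.1],[0,40,-80,0,0.1],[0,60,-100,0,0.1],[0,60,-100,0,0.1]],
  ],
)

```text
time_s: 30.48
eef_pos: [519.0, 37.1, 226.3]
ee_rot: [-0.002, 0.741, -0.672, 0.026]
force: [-0.3, -0.7, 0.1]
grip_width: 0.549
```

```bash
python3 - <<'E'
from h import *
import pickle
def edge(g,a,b,thr,up):
    for q in range(a,b):
        if (g[q]<thr<=g[q+1]) if up else (g[q]>=thr>g[q+1]): return q+(thr-g[q])/(g[q+1]-g[q])
for n,r in(('w7.pkl',181),('w7.pkl',179),('w8.pkl',179),('w9.pkl',178)):
    w=pickle.load(open(n,'rb')); g=w['color'].astype(float)
    d=g[r,:,1]-g[r,:,0]; br=g[r,:,0]
    nl=edge(d,255,310,60,True); be=edge(br[::-1],639-int(nl)+1,639-int(nl)+16,118,True); be=639-be
    p=lambda u,z:at_z(w,u,r,z); print(n,r,'bush',round(be,2),'nose back',round(nl,2),'gap mm',np.round(np.linalg.norm(p(nl,39)-p(be,39)),2))
t0=pickle.load(open('top0.pkl','rb'))['color']; t1=cam('top')['color']
d=cv2.absdiff(t0,t1).max(2)
for k,(x0,y0,x1,y1) in dict(jar=(172,148,215,190),marver=(430,135,465,222),brick=(390,272,460,320),purple=(174,244,200,266),rail_end=(225,205,262,243)).items(): print(k,(d[y0:y1,x0:x1]>40).mean().round(3))
print(sense()['time_s'],sense()['force'],sense()['eef_pos'])
E
```

```text
w7.pkl 181 bush 272.77 nose back 281.92 gap mm 5.91
w7.pkl 179 bush 271.17 nose back 281.94 gap mm 6.94
w8.pkl 179 bush 276.81 nose back 285.94 gap mm 5.87
w9.pkl 178 bush 272.64 nose back 279.22 gap mm 4.24
jar 0.0
marver 0.0
brick 0.309
purple 0.028
rail_end 0.011
30.525 [-0.63065869 -0.21654738 -0.66046836] [519.0900273   37.1330128  225.04896389]
```

```bash
python3 - <<'E'
from h import *
import pickle
t0=pickle.load(open('top0.pkl','rb'))['color']; t1=cam('top')['color']
for t in (t0,t1):
    h=cv2.cvtColor(t,cv2.COLOR_BGR2HSV)[272:325,385:465]
    m=((h[...,0]<12)|(h[...,0]>172))&(h[...,1]>80); y,x=np.nonzero(m); print(m.sum(),x.min(),x.max(),y.min(),y.max(),x.mean(),y.mean(),h[...,2].mean())
E
```

```text
1424 9 69 6 43 38.31671348314607 23.929073033707866 97.22759433962264
1420 9 69 6 43 38.32746478873239 23.88169014084507 73.1561320754717
```

Brick unmoved: only the arm's shadow differs. Hand in.

```bash
python3 -c "
from rig import ctrl
print(ctrl.finish_job())"
```

```text
the job is handed in; nothing more can be done
None
```

I took the rest out of its block, dropped its foot into the slot, pressed it about 3 mm onto the strip and locked it with a quarter turn. I then slid it against the yellow nose, let go, and handed the job in at about 30.5 s of the 64 s.

**Last checks**
- **Lock:** right after the turn, an upward pull of about 3 N beyond the rest's weight held at rail z 17. I did not repeat the pull after the later slides.
- **Nose:** the gap behind the nose went from 5.9 mm to 4.2 mm. That is about 1.65 mm pressed in, within the 1–2 mm asked, with no gap seen between collar and nose.
- **Bystanders:** the jar and marver show no change in the top picture. The brick's region got darker from the arm's shadow, but its outline is unmoved. The purple look-alike showed only about a 3% pixel change, which I did not look into.

**What disagreed**
- **Sliding force:** it took 9–13 N sideways, well above the nose's own force, which I put down to friction and side load in the slot.
- **Regrips:** the rest moved less than the gripper did, so it took two regrips, each measured with the wrist camera.
- **Nose position:** sight and feel differed by about 1 mm, so I relied on the close-up pictures.
- **Final picture:** the last nose reading came from pixel values only, because my picture-viewing allowance was used up.

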